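Hold the glue test cell in the light gauge

ROBOT

A 6-joint arm with a two-finger parallel gripper is mounted at the origin on the work surface. World frame = base frame: x ahead of the robot, y to its left, z up, the work surface at z = 0. Lengths are in m, angles in rad, forces in N, time in s.
With the tool pointing down it reaches from about 0.275 to 0.825 m from the base axis. Payload 4.9 kg.
Tool frame: the origin (TCP) lies midway between the tips of the shut fingers; the grasp point (between the pads) lies 19 mm behind it (bot.grip_depth is the distance from the TCP to the grasp point, in m); z points along the fingers, y is the line along which they close (so a half turn about z gives the same grasp; the last joint's range is limited). The gripper opens to 85 mm and grips with 20 to 120 N. Pads are 22 mm wide; open, the fingers measure 114 mm over their backs; the gripper's body (76 mm by 85 mm) begins 54 mm behind the grasp point. The pads swing forward as they close: fully open they stand 13 mm farther back than shut.
Start: joints at [-0.134, 0.326, -0.193, 1.052, 0, 1.437], TCP at [0.55, 0, 0.231] pointing down, gripper open.
Joint ranges: [-2.65, 2.65], [-0.97, 1.79], [-1.3, 1.35], [-1.93, 2.1], [-1.47, 1.37], [-3.14, 3.14]. Speed limits (rad/s): [2.57, 2.57, 3.14, 3.14, 3.14, 3.14].

INTERFACE

Orientations are given as a unit quaternion [w, x, y, z].
In Python, from cell import bot gives the robot as it stands. Calls block until the motion is done:
- bot.move_pose(position, orientation): joint-space move of the TCP to a pose.
- bot.move_linear(position, speed=0.15, rotation=None, until_force=None): straight line of the TCP; rotation=None keeps the orientation; speed is the mean speed in m/s. With until_force (N) it stops when the force on the tool has changed by that much, and returns True; else False.
- bot.goto_joints(angles): joint-space move.
- bot.set_gripper(opening, grasp_force=None): opening from 0.0 (shut) to 1.0 (fully open); grasp_force is the grip in N (None keeps the last); returns when the fingers have stopped.
- bot.wait(seconds).
- bot.solve_ik(position, orientation): joint angles nearest the present ones, or None.
- bot.camera(name): name is "scene" or "side" or "wrist"; returns the picture (384x512x3 uint8, red, green, blue); there is no depth.
- bot.calibration(name): a dict with "mtx" (3x3 intrinsics, pixels), "extrinsics" (4x4, takes a point from world to camera coordinates); the wrist camera has in their place "hand_eye" (4x4, takes a point from camera to tool coordinates, whose origin is the TCP and whose axes are the flange's). Camera axes: x right, y down, z forward; pixel columns grow to the right and rows downward; lengths in m; the calibration is good to about 2 mm. A picture is of the moment at which its call begins: read the wrist's pose just before it. calibration takes no time and is no camera call.
A pose or a line that the arm cannot do raises bot.PlanningError and nothing moves.
- bot.close_job(): hands the job in; it is judged then, once.
Trained networks look in the newest picture that a camera, given by its name, has taken for a name from the list of things; names that differ only in an ending like _2 or _b are one class to them, and where a whole thing is asked for, a point or a joint stands for the part that bears it (a point fixed in the world has none). Each returns a list of dicts, best first, with "confidence" (0 to 1); they miss things now and then, are a little off and sometimes report something else, mostly with a low value. They report only what shows in the picture. A call takes as long as a camera call. They do not tell look-alikes from the thing itself.
- bot.search_frame(camera, thing): "bbox" ([left, top, width, height] in pixels, round what is visible of it).
Readings, each from a call of its own:
- bot.read_clock(): time.
- bot.read_joint_positions(): joint angles.
- bot.read_joint_vel(): joint speeds.
- bot.read_joint_efforts(): joint torques, N m.
- bot.read_position(): TCP position.
- bot.read_tool_rot(): TCP orientation.
- bot.read_ft_force(): force on the tool from outside, world axes, zero at the start.
- bot.read_moment(): the same for the moment, N m.
- bot.read_gripper_width(): opening from 0.0 (shut) to 1.0 (fully open).
- bot.read_finger_force(): force on a finger pad.
Only numpy, scipy, OpenCV 4.12 (cv2) and the standard library are available. Lean on these libraries where they do the work, as an engineer would, in place of code of your own. Each camera call takes 0.05 s, during which the arm holds its last target. There are 200 camera calls.

TASK

Check the clear screen glue: first slide the shutter of the bench light gauge fully open, then take the tall rectangular test cell out of the rack, gripping it by its two frosted faces only and never touching its clear faces. Keep it upright and hold it centred in the light path between lamp and detector, with its clear faces squarely towards them, and finish while still holding it there, off everything else. Leave everything else on the bench where it is.

Things in the scene. Friction and masses are not known exactly. Their poses are not given: they have to be found in the camera images.
- cell_center (a point): Centre (half-way up, 35 mm above its underside) of the tall glass test cell, the tallest thing in the rack: upright block 20 x 30 x 70 mm (its x, y, z), 70 g. Its two frosted faces are at +y and -y (30 mm apart, each 20 mm wide, whole height): milky-white glass plates 4 mm thick. Its two clear faces look to +x and -x: see-through windows 22 mm wide, recessed 1.5 mm behind the edges of the frosted plates. White stopper in the top, flush. z is up.
- cell_frost_a: Frosted plate of the tall cell on its +y side, 20 x 4 x 70 mm; origin at the middle of the plate's lower edge, axes as the cell's.
- cell_frost_b: Frosted plate of the tall cell on its -y side, 20 x 4 x 70 mm; origin at the middle of the plate's lower edge, axes as the cell's.
- cell_clear: The two clear windows of the tall cell (at +x and -x), not to be touched; origin at the centre of the cell's underside, axes as the cell's.
- rack: Black block lying on the bench, 200 x 66 x 14 mm (x, y, z), fixed, origin at the centre of its underside. Three equal pockets in a row at x = -60, 0 and +60 mm, y = 0, each 23 x 33 mm and 10 mm deep (floor 4 mm above the bench); the tall cell, the short cell and the vial stand in them in any order, the cells with their clear faces looking along the row (rack x) and their frosted faces to rack y.
- gauge: Bench light gauge, fixed; origin at the centre of the underside of its 100 x 260 x 12 mm base plate (x, y, z). Two grey housings stand on it, each 70 mm wide in x and up to 116 mm above the bench: the lamp housing from y = +64 to +126 mm and the detector housing from y = -55 to -117 mm. The beam runs between them along y, 100 mm above the bench. The gap between shutter and detector is 110 mm and open above.
- beam (a point): Middle of the light path: 100 mm above the bench on the beam axis, half-way between shutter and detector (gauge x = 0, y = 0). Its y axis runs along the beam towards the lamp, z is up.
- shutter (a joint): Opening of the shutter, a 36 mm wide, 3 mm thick metal blade in front of the lamp that slides level along gauge +x: 0 closed, 0.040 m fully open (a stop). It stays where it is left; about 1.5 N moves it.
- shutter_tab (a point): Centre of the shutter's black upright tab, 12 x 8 x 24 mm (gauge x, y, z), which moves with the blade; it is 129 mm above the bench at gauge y = +60 mm, at gauge x = 0 when closed and +40 mm when open, and stands from 117 to 141 mm above the bench, so it sticks up 25 mm above the lamp housing's top. Axes as the gauge's.
- short_cell_center (a point): Bystander: centre of a shorter cell of the same make, 20 x 30 x 44 mm, standing in the rack.
- vial: Bystander: round brown vial with black cap, 19 mm across, 58 mm high, in the rack; origin at the centre of its underside.
- phone: Bystander: phone lying flat, 72 x 148 x 8 mm, origin under its centre.
- spray_can: Bystander: upright spray can, 52 mm across, 160 mm high, origin under its centre.
- screw_dish: Bystander: steel dish, 70 mm across, 22 mm high, origin under its centre.
- tweezers: Bystander: tweezers lying flat, about 140 mm long along their x and 26 mm wide at the open tips, 4 mm high, origin under their middle.
- screwdriver: Bystander: small screwdriver lying flat, 140 mm long along its x.
There are look-alikes about, which are no part of the job. What is shaped like the part that bears cell_center but blue is not meant.

How it is judged:
On the way, in this order (a step that is already met when the one before it is completed fails the run):
1. the shutter is fully open, the tall cell still in the rack (value of joint shutter above 0.035 m and height (world z) of cell_center below 0.046 m), for 0.2 s.
2. the tall cell is lifted clear of the rack by its frosted faces (height (world z) of cell_center above 0.06 m and contact force between the fingers and cell_frost_a above 0.5 N and contact force between the fingers and cell_frost_b above 0.5 N), for 0.2 s.
At the end, for the whole second after the job is handed in: Shutter at least 35 of 40 mm open; the fingers hold the tall cell still by both frosted faces, touching neither gauge nor clear faces; its centre within 6 mm of the beam sideways, 10 mm in height, 35 mm of the middle along it; clear faces square to the beam and cell upright within 0.12 rad (x of cell_center in the frame of beam between -0.006 and 0.006 m and z of cell_center in the frame of beam between -0.01 and 0.01 m and y of cell_center in the frame of beam between -0.035 and 0.035 m and angle between the x axis of cell_center and the y axis of beam, either way round below 0.12 rad and angle between cell_center's own z axis and vertical below 0.12 rad and contact force between the fingers and cell_frost_a above 0.5 N and contact force between the fingers and cell_frost_b above 0.5 N and value of joint shutter above 0.035 m and linear speed of cell below 0.02 m/s and contact force between cell and gauge below 0.2 N and contact force between the fingers and cell_clear below 0.3 N); the arm keeps its last pose, push and grip.
It fails at once if the fingers touch a clear face of the tall cell (contact force between the fingers and cell_clear above 0.5 N).
It fails at once if the tall cell is tipped (angle between cell_center's own z axis and vertical above 0.5 rad).
It fails at once if a bystander is moved more than 25 mm (distance of any of short_cell_center, vial, phone, spray_can, screw_dish, tweezers, screwdriver from where it was at the start of the episode above 0.025 m).
It also fails if it takes over 51 s, if anything falls off the work surface, if the arm or the gripper's body presses on something with over 40 N, if the wrist force passes 120 N, or if a joint passes its speed limit or range.

## Working session

There is one attempt and no reset: what is moved stays moved. The work goes in short steps, each a Python script; the robot and the scene stay as the last script left them, time stands still between calls to the robot, and variables do not carry over. Pictures are saved under pics/ and viewed, at most 10 in all, crops included, and the job is handed in when it is done.

```bash
mkdir -p pics; ls; python3 - <<'E'
from cell import bot
import cv2,numpy as np
a=[]
for n in("scene","side","wrist"):
    im=bot.camera(n); cv2.imwrite(f"pics/{n}0.png",im[:,:,::-1])
    c=bot.calibration(n); print(n,{k:np.round(v,3).tolist() for k,v in c.items()})
    for t in ("cell_center","rack","gauge","shutter_tab","short_cell_center","vial"):
        print(t,[(np.round(d["bbox"]).tolist(),round(d["confidence"],2)) for d in bot.search_frame(n,t)][:4])
print(bot.read_clock(),bot.read_position(),bot.read_tool_rot())
E
```

```text
pics
scene {'mtx': [[432.725, 0.0, 256.434], [0.0, 432.725, 191.564], [0.0, 0.0, 1.0]], 'extrinsics': [[0.851, 0.526, -0.008, -0.48], [0.396, -0.652, -0.647, -0.129], [-0.346, 0.547, -0.763, 1.351], [0.0, 0.0, 0.0, 1.0]]}
cell_center [([198.0, 227.0, 13.0, 22.0], 0.82), ([232.0, 240.0, 15.0, 23.0], 0.71), ([183.0, 264.0, 21.0, 25.0], 0.66)]
rack [([157.0, 251.0, 78.0, 72.0], 0.84)]
gauge [([243.0, 122.0, 69.0, 91.0], 0.93), ([284.0, 127.0, 13.0, 20.0], 0.44), ([184.0, 275.0, 9.0, 15.0], 0.4)]
shutter_tab [([287.0, 128.0, 14.0, 20.0], 0.6)]
short_cell_center [([203.0, 288.0, 17.0, 18.0], 0.64)]
vial [([280.0, 231.0, 29.0, 25.0], 0.65)]
side {'mtx': [[373.662, 0.0, 250.321], [0.0, 373.662, 187.989], [0.0, 0.0, 1.0]], 'extrinsics': [[0.979, -0.2, -0.023, -0.534], [-0.121, -0.493, -0.862, 0.178], [0.161, 0.847, -0.507, 1.033], [0.0, 0.0, 0.0, 1.0]]}
cell_center [([267.0, 224.0, 12.0, 27.0], 0.67), ([228.0, 232.0, 12.0, 24.0], 0.66), ([256.0, 253.0, 9.0, 28.0], 0.49)]
rack [([217.0, 266.0, 85.0, 21.0], 0.63)]
gauge [([310.0, 299.0, 37.0, 46.0], 0.73), ([283.0, 260.0, 10.0, 23.0], 0.66), (
[... 258 characters left out ...]
]], 'hand_eye': [[-0.0, -0.946, -0.325, 0.084], [1.0, -0.0, 0.001, -0.0], [-0.001, -0.325, 0.946, -0.143], [0.0, 0.0, 0.0, 1.0]]}
cell_center [([195.0, 231.0, 29.0, 44.0], 0.79), ([267.0, 226.0, 30.0, 47.0], 0.74), ([230.0, 294.0, 24.0, 46.0], 0.65), ([271.0, 302.0, 23.0, 34.0], 0.3)]
rack [([180.0, 267.0, 134.0, 66.0], 0.9)]
gauge [([190.0, 0.0, 92.0, 120.0], 0.98), ([179.0, 266.0, 131.0, 64.0], 0.6)]
shutter_tab [([195.0, 289.0, 18.0, 39.0], 0.36)]
short_cell_center [([272.0, 301.0, 20.0, 36.0], 0.66)]
vial [([195.0, 290.0, 21.0, 38.0], 0.73), ([190.0, 0.0, 94.0, 123.0], 0.68)]
1.05 [5.50021558e-01 9.26789347e-06 2.31299588e-01] [8.55143462e-06 7.07107607e-01 7.07105955e-01 1.08566970e-05]
```

```bash
python3 - <<'E'
import cv2
a=cv2.imread("pics/scene0.png")[100:340,130:350]; cv2.imwrite("pics/s1.png",cv2.resize(a,None,fx=2.5,fy=2.5,interpolation=cv2.INTER_CUBIC))
a=cv2.imread("pics/wrist0.png"); cv2.imwrite("pics/w1.png",cv2.resize(a,None,fx=1.5,fy=1.5,interpolation=cv2.INTER_CUBIC))
a=cv2.imread("pics/side0.png")[130:360,180:380]; cv2.imwrite("pics/d1.png",cv2.resize(a,None,fx=2.6,fy=2.6,interpolation=cv2.INTER_CUBIC))
E
```

```text
(no output)
```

View pics/s1.png

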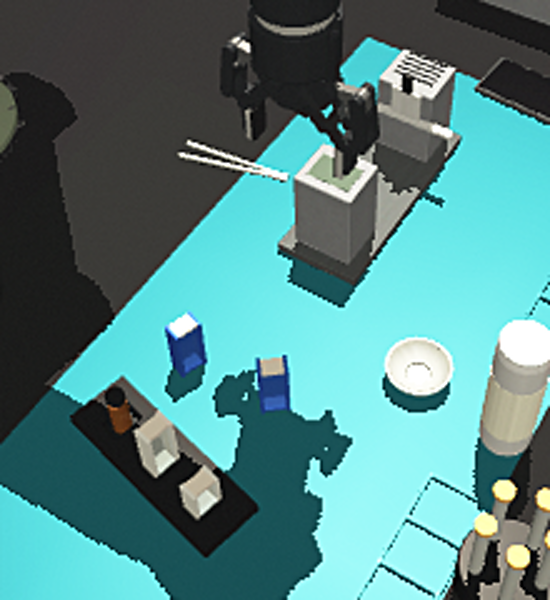

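View pics/w1.png

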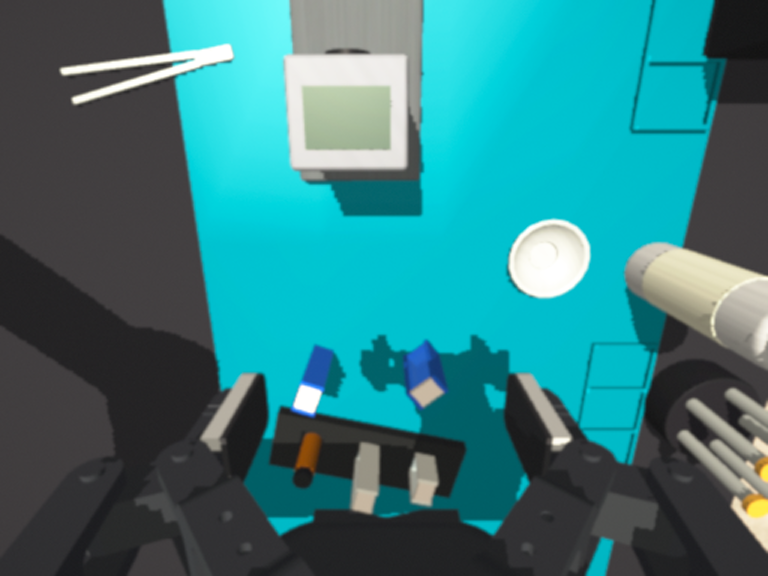

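View pics/d1.png

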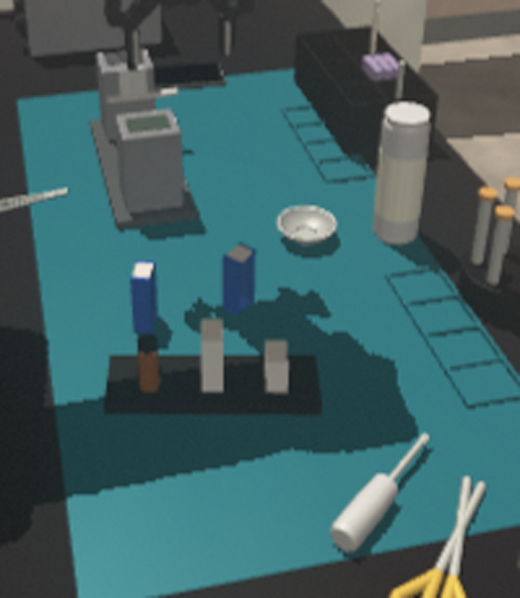

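The pictures show the tall clear cell in the middle pocket (scene ~(193,276)), with the vial and short cell at the ends. Two blue look-alikes stand just behind the rack. The gauge is further along +y, with its detector housing (the one with the display) nearer and its tab at scene ~(293,135).

```bash
cat > h.py <<'E'
from cell import bot
import cv2,numpy as np
from scipy.spatial.transform import Rotation as R
def cam(n,pose=None):
    c=bot.calibration(n); K=np.array(c["mtx"])
    if n!="wrist":
        E=np.linalg.inv(np.array(c["extrinsics"]))
    else:
        p,q=pose; T=np.eye(4); T[:3,:3]=R.from_quat(np.roll(q,-1)).as_matrix(); T[:3,3]=p
        E=T@np.array(c["hand_eye"])
    return K,E
def p2w(C,px,z):
    K,E=C; d=E[:3,:3]@np.linalg.inv(K)@[px[0],px[1],1]; o=E[:3,3]
    return (o+d*(z-o[2])/d[2])[:3]
def w2p(C,P):
    K,E=C; X=np.linalg.inv(E)@np.append(P,1); u=K@X[:3]; return u[:2]/u[2]
def down(yaw): # tool y (closing line) at angle yaw from world x, tool z down
    c,s=np.cos(yaw),np.sin(yaw); y=np.array([c,s,0]); z=np.array([0,0,-1.]); x=np.cross(y,z)
    return np.roll(R.from_matrix(np.c_[x,y,z]).as_quat(),1)
def shot(name):
    pose=(bot.read_position(),bot.read_tool_rot()); im=bot.camera("wrist"); cv2.imwrite(f"pics/{name}.png",im[:,:,::-1]); np.savez(f"pics/{name}.npz",p=pose[0],q=pose[1]); return cam("wrist",pose)
E
python3 - <<'E'
from h import *
C=cam("wrist",(bot.read_position(),bot.read_tool_rot()))
for px in [(285,56),(407,54),(407,168),(290,168)]: print("det",p2w(C,np.array(px)/1.5,.116).round(3))
for px in [(281,408),(466,443),(450,496),(271,464)]: print("rack",p2w(C,np.array(px)/1.5,.014).round(3))
print("cell top",p2w(C,np.array((365,495))/1.5,.074))
S=cam("scene")
print("cell scene",p2w(S,(130+157/2.5,100+425/2.5),.074),"tab",p2w(S,(130+407/2.5,100+78/2.5),.141))
for px in (185,325),(270,362): print("blue",p2w(S,(130+px[0]/2.5,100+px[1]/2.5),.07))
for px in [(386,72),(408,50),(455,68),(435,97),(297,178),(332,143),(378,165),(345,203)]:print("ho",p2w(S,(130+px[0]/2.5,100+px[1]/2.5),.116).round(3))
E
```

```text
det [0.495 0.131 0.116]
det [0.562 0.132 0.116]
det [0.563 0.072 0.116]
det [0.493 0.072 0.116]
rack [ 0.444 -0.166  0.014]
rack [ 0.634 -0.209  0.014]
rack [ 0.621 -0.279  0.014]
rack [ 0.428 -0.235  0.014]
cell top [ 0.5311727  -0.21736866  0.074     ]
cell scene [ 0.53210558 -0.2228022   0.074     ] tab [0.53411202 0.24191559 0.141     ]
blue [ 0.48590327 -0.1171493   0.07      ]
blue [ 0.58115982 -0.10968082  0.07      ]
ho [0.497 0.264 0.116]
ho [0.5   0.31  0.116]
ho [0.561 0.311 0.116]
ho [0.564 0.256 0.116]
ho [0.498 0.071 0.116]
ho [0.503 0.134 0.116]
ho [0.561 0.132 0.116]
ho [0.559 0.067 0.116]
```

```bash
python3 - <<'E'
from h import *
bot.move_pose([.529,-.24,.26],down(0)); shot("r1")
bot.move_pose([.529,.17,.30],down(0)); shot("g1")
for n in "r1","g1":
    a=cv2.imread(f"pics/{n}.png"); cv2.imwrite(f"pics/{n}b.png",cv2.resize(a,None,fx=1.5,fy=1.5,interpolation=cv2.INTER_CUBIC))
print(bot.read_clock())
E
```

```text
3.6333
```

View pics/r1b.png

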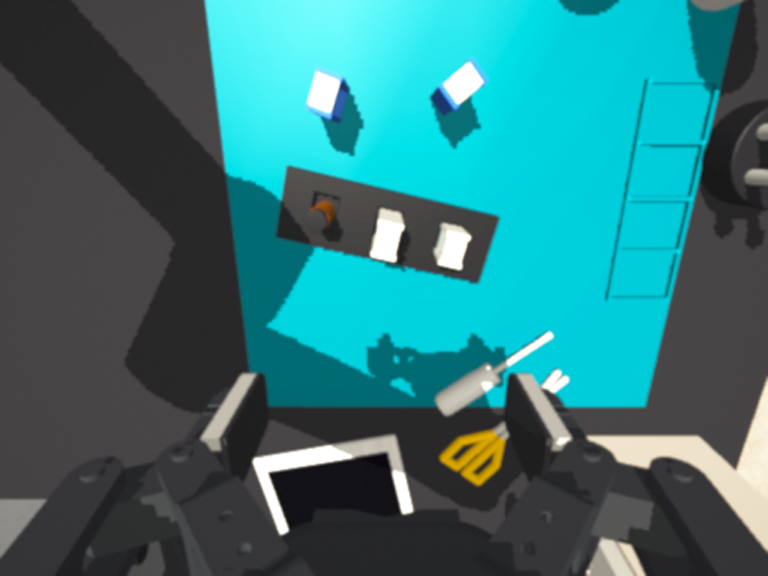

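View pics/g1b.png

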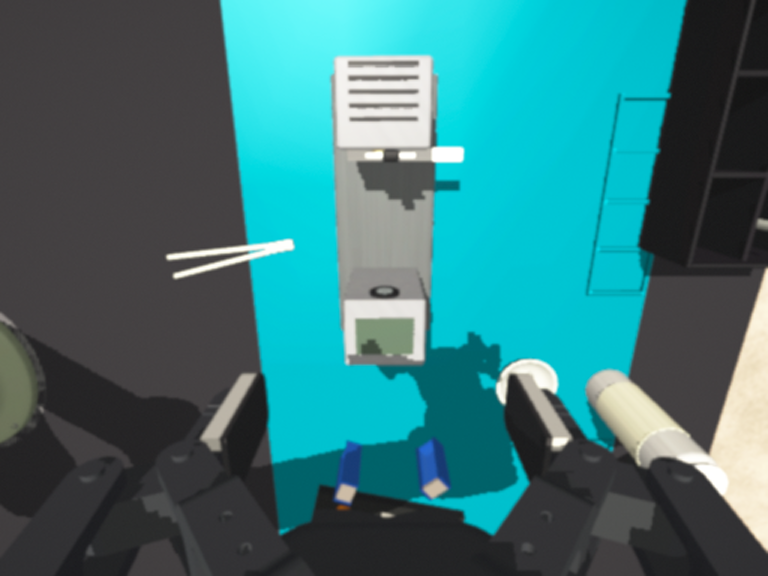

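Both views are clear: the rack is yawed about -13°, with its corners at (289,166) and (480,283), and the cell's top is near (386,241). The gauge is nearly aligned with the world axes, and the tab top is at (391,155).

```bash
python3 - <<'E'
from h import *
from scipy.optimize import least_squares
def L(n): d=np.load(f"pics/{n}.npz"); return cam("wrist",(d["p"],d["q"]))
def fit(obs,x0):
    def f(v):
        c,s=np.cos(v[2]),np.sin(v[2]); r=[]
        for C,px,(x,y,z) in obs: r+=list(w2p(C,[v[0]+c*x-s*y,v[1]+s*x+c*y,z])-np.array(px))
        return r
    s=least_squares(f,x0,loss="soft_l1"); print(s.x.round(4),np.abs(s.fun).max().round(2),np.sqrt((s.fun**2).mean()).round(2)); return s.x
A=L("r1");G=L("g1")
d=lambda a,b:((a+.5)/1.5-.5,(b+.5)/1.5-.5)
r=fit([(A,d(289,166),(-.1,.033,.014)),(A,d(498,215),(.1,.033,.014)),(A,d(480,283),(.1,-.033,.014)),(A,d(277,236),(-.1,-.033,.014))],[.53,-.22,-.2])
print("cell top",p2w(A,d(386,241),.074))
S=cam("scene"); e=lambda a,b:(130+(a+.5)/2.5-.5,100+(b+.5)/2.5-.5)
lam=[(335,55),(433,56),(433,150),(336,148)];det=[(344,297),(426,298),(424,363),(346,362)]
k=[(-.035,.126),(.035,.126),(.035,.064),(-.035,.064)];m=[(-.035,-.055),(.035,-.055),(.035,-.117),(-.035,-.117)]
g=fit([(G,d(*p),(*q,.116)) for p,q in zip(lam+det,k+m)],[.53,.19,0])
print("tab",p2w(G,d(391,155),.141))
print([p2w(G,d(*p),.116).round(4) for p in lam+det])
E
```

```text
[ 0.5312 -0.2251 -0.2276] 2.06 0.91
cell top [ 0.52915082 -0.22608805  0.074     ]
[ 0.5284  0.1881 -0.0008] 2.11 1.08
tab [0.53289576 0.24775163 0.141     ]
[array([0.4942, 0.3133, 0.116 ]), array([0.5622, 0.3126, 0.116 ]), array([0.5644, 0.2508, 0.116 ]), array([0.4925, 0.2523, 0.116 ]), array([0.4944, 0.135 , 0.116 ]), array([0.5627, 0.134 , 0.116 ]), array([0.5627, 0.0731, 0.116 ]), array([0.4941, 0.0742, 0.116 ])]
```

```bash
python3 - <<'E'
from h import *
bot.set_gripper(0.0)
bot.move_pose([.480,.248,.20],down(0))
bot.move_linear([.480,.248,.127])
print(bot.move_linear([.575,.248,.127],speed=.05,until_force=6),bot.read_position(),bot.read_ft_force())
p=bot.read_position()
bot.move_linear([p[0]-.012,.248,.127]); bot.move_linear([p[0]-.012,.248,.26],speed=.25)
bot.move_pose([.529,.17,.30],down(0)); C=shot("g2")
a=cv2.imread("pics/g2.png")[30:130,200:340]; cv2.imwrite("pics/g2b.png",cv2.resize(a,None,fx=4,fy=4,interpolation=cv2.INTER_CUBIC))
print(bot.search_frame("wrist","shutter_tab")[:2],w2p(C,[.5685,.248,.141]),bot.read_clock())
E
```

```text
True [0.54778377 0.2478105  0.12600622] [ 0.19471068 -0.45311749 -0.07213078]
[{'bbox': [274.6, 96.5, 36.5, 11.1], 'confidence': 0.61}, {'bbox': [251.8, 330.2, 12.7, 13.9], 'confidence': 0.23}] [296.21023717 102.87544117] 8.3917
```

View pics/g2b.png

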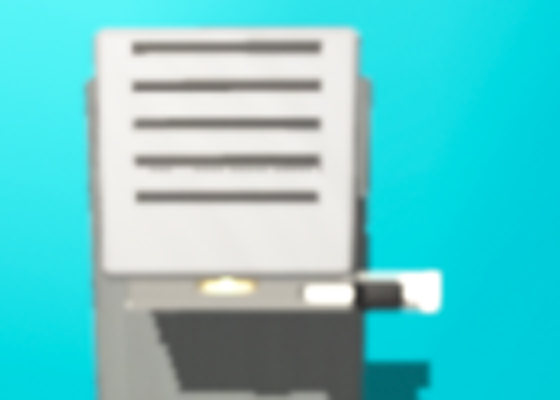

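Tab now at wrist px ≈(295,103), where fully open predicts (296,103), so the shutter is open. Next is the grasp.

```bash
python3 - <<'E'
from h import *
yaw=-.2276+np.pi/2; c=[.530,-.2255]
for k in (0,np.pi): print([None if (s:=bot.solve_ik(p,down(y+k))) is None else np.round(s,2) for p,y in (([*c,.038],yaw),([.5285,.188,.10],0),([.5285,.188,.10],np.pi))])
bot.set_gripper(.7)
bot.move_pose([*c,.20],down(yaw))
bot.move_linear([*c,.037],speed=.12)
bot.set_gripper(0,grasp_force=40)
print(bot.read_gripper_width(),bot.read_finger_force(),bot.read_ft_force())
bot.move_linear([*c,.10],speed=.06)
bot.wait(.3)
bot.move_linear([*c,.25],speed=.15)
print(bot.read_gripper_width(),bot.read_finger_force(),bot.read_ft_force(),bot.read_joint_positions(),bot.read_position(),bot.read_clock())
for n in ("scene","side"): cv2.imwrite(f"pics/{n}2.png",bot.camera(n)[:,:,::-1])
a=cv2.imread("pics/scene2.png")[130:350,120:260];b=cv2.imread("pics/side2.png")[100:320,190:330]
cv2.imwrite("pics/h2.png",cv2.resize(np.hstack([a,b]),None,fx=2.6,fy=2.6,interpolation=cv2.INTER_CUBIC))
E
```

```text
[array([-0.53,  0.57, -0.36,  0.64,  0.  , -0.3 ]), array([ 0.21,  0.47, -0.34,  0.76,  0.  ,  1.78]), array([ 0.21,  0.47, -0.34,  0.76,  0.  , -1.36])]
[array([-0.53,  0.57, -0.36,  0.64,  0.  ,  2.84]), array([ 0.21,  0.47, -0.34,  0.76,  0.  , -1.36]), array([ 0.21,  0.47, -0.34,  0.76,  0.  ,  1.78])]
0.34767096219037685 39.800328612327576 [0.63452652 0.39978362 5.40760785]
0.3463931262613846 39.470173716545105 [ 0.90342163 -0.19302508 -0.74825503] [-5.30427024e-01  3.64197692e-01 -9.12407211e-02  1.11704978e+00
  4.17845301e-05 -3.02839160e-01] [ 0.52947117 -0.22519093  0.24903193] 15.3
```

View pics/h2.png

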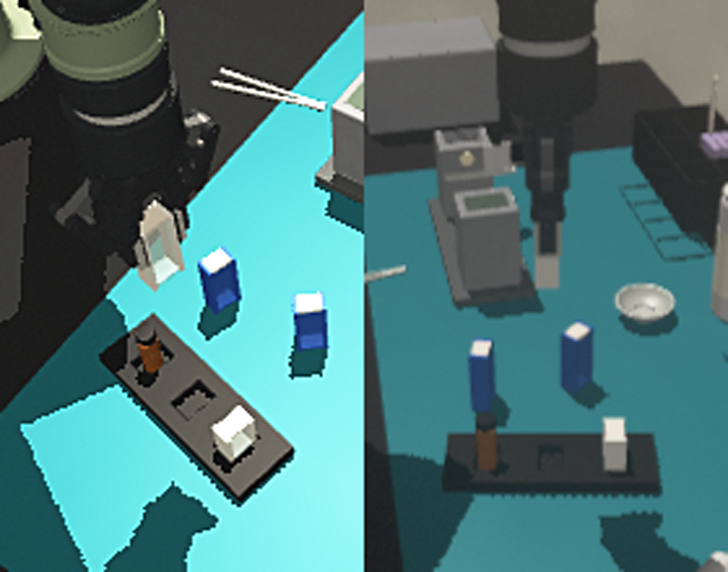

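The cell is held upright by its frosted faces, with the pocket empty and the bystanders undisturbed. I'll check its offset in the grip against the two views, then move to the beam.

```bash
python3 - <<'E'
from h import *
p=bot.read_position(); r=-.2276; ux=np.array([np.cos(r),np.sin(r),0]);uy=np.array([-np.sin(r),np.cos(r),0])
for n,(x0,y0) in (("scene",(120,130)),("side",(50,100))):  # crop px in h2 (side shifted 140 cols)
    for a in(-1,1):
        for b in (-1,1):
            q=w2p(cam(n),p+[0,0,-.033]+.010*ux*a+.015*uy*b); print(n,a,b,((q-[x0,y0])*2.6).round(0))
E
```

```text
scene -1 -1 [140. 276.]
scene -1 1 [170. 254.]
scene 1 -1 [156. 292.]
scene 1 1 [186. 269.]
side -1 -1 [538. 284.]
side -1 1 [539. 265.]
side 1 -1 [563. 284.]
side 1 1 [562. 265.]
```

```bash
python3 - <<'E'
from h import *
bot.move_pose([.5285,.188,.26],down(0)); bot.wait(.2)
bot.move_linear([.5285,.188,.099],speed=.1); bot.wait(.5)
print(bot.read_position(),bot.read_gripper_width(),bot.read_finger_force(),bot.read_ft_force(),bot.read_clock())
for n in ("scene","side"): cv2.imwrite(f"pics/{n}3.png",bot.camera(n)[:,:,::-1])
a=cv2.imread("pics/scene3.png")[90:230,220:340];b=cv2.imread("pics/side3.png")[110:250,190:310]
cv2.imwrite("pics/h3.png",cv2.resize(np.hstack([a,b]),None,fx=3.3,fy=3.3,interpolation=cv2.INTER_CUBIC))
E
```

```text
[0.52852192 0.18802637 0.0990289 ] 0.34366892383967484 39.47410762310028 [ 0.03856067  0.11518514 -1.29535932] 19.6667
```

View pics/h3.png

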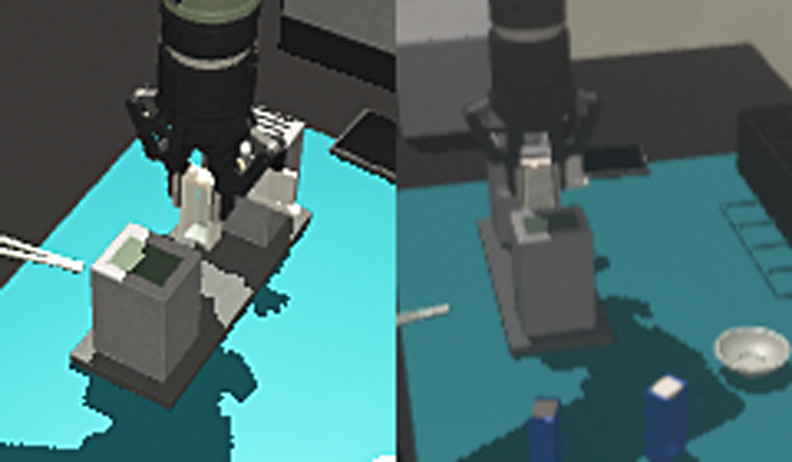

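The cell hangs in the gap between the housings, with its clear faces towards lamp and detector and nothing touching it. I'm handing the job in.

```bash
python3 -c "
from cell import bot
print(bot.close_job())"
```

```text
the job is handed in; nothing more can be done
None
```

I opened the shutter fully and handed the job in with the tall cell gripped by its frosted faces, upright in the light path with nothing seen touching it; the hand-in gave no verdict.

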